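# Fetch the weld nest from behind the setting tools

## Robot

A 6-joint arm with a two-finger parallel gripper is mounted at the origin on the work surface. World frame = base frame: x ahead of the robot, y to its left, z up, the work surface at z = 0. Lengths are in m, angles in rad, forces in N, time in s.
With the tool pointing down it reaches from about 0.275 to 0.825 m from the base axis. Payload 4.9 kg.
Tool frame: the origin (TCP) lies midway between the tips of the shut fingers; the grasp point (between the pads) lies 19 mm behind it (grip_point_offset is the distance from the TCP to the grasp point, in m); z points along the fingers, y is the line along which they close (so a half turn about z gives the same grasp; the last joint's range is limited). The gripper opens to 85 mm and grips with 20 to 120 N. Pads are 22 mm wide; open, the fingers measure 114 mm over their backs; the gripper's body (76 mm by 85 mm) begins 54 mm behind the grasp point. The pads swing forward as they close: fully open they stand 13 mm farther back than shut.
Start: joints at [1.188, 0.326, -0.193, 1.052, 0, 1.437], TCP at [0.135, 0.533, 0.194] pointing down, gripper open.
Joint ranges: [-2.65, 2.65], [-0.97, 1.79], [-1.3, 1.35], [-1.93, 2.1], [-1.47, 1.37], [-3.14, 3.14]. Speed limits (rad/s): [2.57, 2.57, 3.14, 3.14, 3.14, 3.14].

## Interface

Orientations are given as a rotation vector (axis times angle).
In Python, from cell import * gives the robot as it stands. Calls block until the motion is done:
- movep(position, orientation): joint-space move of the TCP to a pose.
- move_l(position, velocity=0.15, rot=None, until_force=None): straight line of the TCP; rot=None keeps the orientation; velocity is the mean speed in m/s. With until_force (N) it stops when the force on the tool has changed by that much, and returns True; else False.
- set_joints(angles): joint-space move.
- let_go() and grab(newtons=None): open the fingers fully, or close them until they stop; newtons is the grip in N (None keeps the last).
- sleep(seconds).
- ik(position, orientation): joint angles nearest the present ones, or None.
- get_state(): the state.
- grab_frame(name): name is "scene" or "top" or "wrist"; returns a dict with "img" (400x640x3 uint8, red, green, blue), "fx", "fy", "cx", "cy" (pixels), "k1" (the pictures are not rectified: a ray, as slopes to the right and down, at radius r is drawn at 1 + k1 r^2 times it, then the intrinsics apply), "cam_to_world" (4x4, takes a point from camera to world coordinates); the wrist camera has in their place "T_tool_cam" (4x4, takes a point from camera to tool coordinates, whose origin is the TCP and whose axes are the flange's). Camera axes: x right, y down, z forward; pixel columns grow to the right and rows downward; lengths in m; the calibration is good to about 2 mm. A picture is of the moment at which its call begins: read the wrist's pose just before it. There is no depth.
A pose or a line that the arm cannot do raises MotionError and nothing moves.
- sign_off(): hands the job in; it is judged then, once.
Trained networks look in the newest picture that a camera, given by its name, has taken for a name from the list of things; names that differ only in an ending like _2 or _b are one class to them, and where a whole thing is asked for, a point or a joint stands for the part that bears it (a point fixed in the world has none). Each returns a list of dicts, best first, with "score" (0 to 1); they miss things now and then, are a little off and sometimes report something else, mostly with a low value. They report only what shows in the picture. A call takes as long as a camera call.
- spot_in(camera, name): "centre" ([column, row] in pixels, amid what is visible of it).
- silhouettes(camera, name): "mask" (400x640 bool, what is visible of it) and "centre" ([column, row] in pixels, amid what is visible of it).
- tip_of(camera, name): "centre" ([column, row] in pixels: a listed point, or the origin of a listed thing).
The state is a dict: "clock": time; "q": joint angles; "joint_velocities": joint speeds; "tau": joint torques, N m; "position": TCP position; "eef_rot": TCP orientation; "contact_force": force on the tool from outside, world axes, zero at the start; "wrist_torque": the same for the moment, N m; "finger_gap": opening from 0.0 (shut) to 1.0 (fully open); "grasp_force": force on a finger pad.
Only numpy, scipy, OpenCV 4.12 (cv2) and the standard library are available. Lean on these libraries where they do the work, as an engineer would, in place of code of your own. Each camera call takes 0.05 s, during which the arm holds its last target. There are 200 camera calls.

## Task

The next job needs the aluminium weld nest, which lies at the back of the blue tooling tray, hemmed in behind three standing setting tools. Stand all three tools (lens tube, V-block and magnetic base) upright on the grey bench mat, then lay the nest, pockets up, in the channel on the brass plate of the XY stage, lengthwise and centred, and after that put each tool back upright in the tray exactly where it stood. Set everything down gently without dropping or tipping it, and leave the can, the parts bin and the screwdriver where they are.

Things in the scene. Friction and masses are not known exactly. Their poses are not given: they have to be found in the camera images.
- nest: Weld nest, to be fetched: plain aluminium bar 38 (x) x 112 (y) x 30 (z) mm, three square pockets milled in its top, 0.27 kg, loose. Origin: centre of its underside; y along its length; z up. Starts on the tray floor about 8 mm behind the row of tools (no room for a finger). Too long to grip end to end: grip it across x at the middle, tips some 12 mm above its underside (clear of the rails).
- lens: Lens tube: black upright cylinder 44 mm diameter, 90 mm high, with a glass disc on top and a 4 mm high steel neck of 40 mm diameter at 58 to 62 mm, 0.22 kg, loose. Origin: centre of its underside, z up along its axis.
- vblock: V-block: plain steel block 40 (x) x 42 (y) x 74 (z) mm with a V groove, 18 mm deep, along y in its top, 0.7 kg, loose. Origin: centre of its underside; z up. Its x faces are plain and can be gripped across x right up to the top.
- magbase: Magnetic base (switched off, does not stick): grey block 40 (x) x 44 (y) x 45 (z) mm, steel post 16 mm in diameter at its centre up to 96 mm (collar of 26 mm diameter up to 51 mm), small black dial sticking out 9 mm on its -x side, 0.5 kg, loose. Origin: centre of its underside; z up. Grip it by the post.
- tray: Blue tooling tray, fixed: 150 (x) x 200 (y) mm outside, walls 5 mm thick, 30 mm high, floor 5 mm above the bench. Origin: centre of its underside; x from front (robot side) to back. The tools stand on its floor in a row at x -26, y -58, 0 and +58 mm (which is where varies), turned as the tray within 0.06 rad; the nest lies behind them at x +23 mm, 28 mm from the back wall.
- stage: XY stage, fixed: black base 140 (x) x 160 (y) mm, on it a brass plate 96 (x) x 130 (y) mm with two brass rails along y, 56 mm apart and 7 mm high: the channel for the nest. Origin: centre of its underside, below the channel's middle; channel floor 52 mm above it; y along the channel. Low micrometer knobs stick out to 112 mm at +y and 84 mm at -x.
- mat: Bench mat, the side area: flat grey rubber mat 100 (x) x 230 (y) x 4 (z) mm, fixed, empty at the start. Origin: centre of its underside, z up; y along its length.
- can: Bystander: aluminium can, 54 mm diameter, 130 mm high, standing on the bench. Origin: centre of its underside. Leave it alone.
- partbin: Bystander: small blue open bin 90 x 130 x 50 mm with little steel U-shaped parts in it, on the bench. Origin: centre of its underside. Leave it alone.
- driver: Bystander: screwdriver about 190 mm long lying flat on the bench near the robot, x axis along its length. Leave it alone.

How it is judged:
By the outcome, as a careful person would: the job done as asked, in the order asked, and still so for the second after the job is handed in, with the robot touching nothing.
It also fails if it takes over 147 s, if anything falls off the work surface, if the arm or the gripper's body presses on something with over 40 N, if the wrist force passes 120 N, or if a joint passes its speed limit or range.

## Working session

There is one attempt and no reset: what is moved stays moved. The work goes in short steps, each a Python script; the robot and the scene stay as the last script left them, time stands still between calls to the robot, and variables do not carry over. Pictures are saved under pics/ and viewed, at most 14 in all, crops included, and the job is handed in when it is done.

```bash
ls; mkdir -p pics
python3 - <<'E'
from cell import *
import cv2
s=get_state(); print({k:(np.round(v,3).tolist() if hasattr(v,'__len__') else v) for k,v in s.items()} if 'np' in globals() else s)
for c in ("scene","top"):
    f=grab_frame(c); cv2.imwrite(f"pics/{c}0.png",f["img"][:,:,::-1]); print(c,f["fx"],f["fy"],f["cx"],f["cy"],f["k1"],f["cam_to_world"])
    for n in "nest lens vblock magbase tray stage mat can partbin driver".split():
        print(n,[(d["centre"],round(d["score"],2)) for d in tip_of(c,n)[:2]])
E
```

```text
pics
{'clock': 0.0, 'q': array([ 1.18778536e+00,  3.26922263e-01, -1.93592957e-01,  1.05200130e+00,
        5.57641306e-06,  1.43659458e+00]), 'joint_velocities': array([ 3.59757099e-04, -2.92132823e-05,  1.31976412e-04,  1.73302804e-04,
       -5.33064317e-05, -5.97648244e-04]), 'tau': array([ 6.15490408e-04, -4.43396580e+01,  2.62440401e+01,  1.53520668e-02,
        7.87953263e-05,  8.19807326e-06]), 'position': array([0.13518063, 0.53245882, 0.19301022]), 'eef_rot': array([-3.89765908e-01, -3.11687061e+00,  2.60961285e-03]), 'contact_force': array([-0.57737252, -0.31271361,  0.55984752]), 'wrist_torque': array([-0.02579885,  0.0201147 ,  0.01325403]), 'grasp_force': 0.0, 'finger_gap': 1.0039173837121245}
scene 519.5550979418731 519.5550979418731 319.9141661674164 201.60642678348125 -0.04232412358077185 [[ 0.7072337   0.45763628 -0.53887802  1.24136121]
 [ 0.70689781 -0.46935791  0.52914897 -0.68546554]
 [-0.0107689  -0.75516368 -0.65544782  0.88035529]
 [ 0.          0.          0.          1.        ]]
nest [([388.6, 155.7], 0.83)]
lens [([387.9, 141.5], 0.71)]
vblock [([377.4, 1
[... 370 characters left out ...]
78926 [[-4.58456922e-02 -9.72949019e-01  2.26425217e-01  3.08731395e-01]
 [-9.98948192e-01  4.44650056e-02 -1.11970202e-02  1.07753249e-02]
 [ 8.26131306e-04 -2.26700397e-01 -9.73964192e-01  1.18122878e+00]
 [ 0.00000000e+00  0.00000000e+00  0.00000000e+00  1.00000000e+00]]
nest [([193.6, 221.3], 0.59), ([321.9, 268.9], 0.56)]
lens [([177.0, 241.0], 0.65)]
vblock [([197.1, 244.1], 0.97), ([424.5, 127.3], 0.55)]
magbase [([222.8, 243.0], 0.62)]
tray [([195.1, 232.5], 0.8)]
stage [([430.8, 216.6], 0.68), ([221.9, 242.7], 0.58)]
mat [([319.5, 186.9], 0.92), ([426.6, 125.8], 0.53)]
can [([428.3, 127.8], 0.95), ([320.2, 186.8], 0.69)]
partbin [([202.1, 142.2], 0.8)]
driver [([320.3, 268.9], 0.8)]
```

View pics/scene0.png

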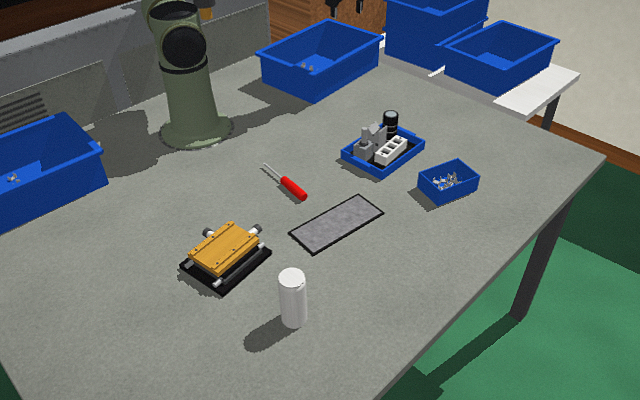

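View pics/top0.png

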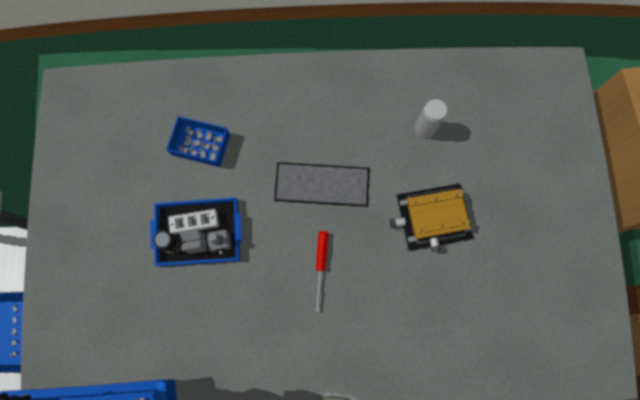

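The scene shows the tray (top picture ≈195,232, lens left, V-block middle, magbase right, nest behind), the mat (320,187), the stage (435,216) and the can (430,118). Next come coarse positions and wrist looks.

```bash
cat > h.py <<'E'
from cell import *
import numpy as np, cv2
from scipy.spatial.transform import Rotation as R
def rot(a): return (R.from_euler('z',a)*R.from_euler('x',np.pi)).as_rotvec()   # tool x at angle a, tool down
def wrist():
    s=get_state(); f=grab_frame("wrist")
    T=np.eye(4); T[:3,:3]=R.from_rotvec(s["eef_rot"]).as_matrix(); T[:3,3]=s["position"]
    f["cam_to_world"]=T@f["T_tool_cam"]; return f
def undist(f,p):
    d=(np.atleast_2d(p)-[f["cx"],f["cy"]])/[f["fx"],f["fy"]]; x=d.copy()
    for _ in range(20): x=d/(1+f["k1"]*(x**2).sum(1,keepdims=True))
    return x
def to_z(f,p,z):
    x=undist(f,p); C=f["cam_to_world"]; r=np.c_[x,np.ones(len(x))]@C[:3,:3].T
    return C[:3,3]+r*((z-C[2,3])/r[:,2:])
def proj(f,P):
    C=f["cam_to_world"]; p=(np.atleast_2d(P)-C[:3,3])@C[:3,:3]; x=p[:,:2]/p[:,2:]
    x=x*(1+f["k1"]*(x**2).sum(1,keepdims=True)); return x*[f["fx"],f["fy"]]+[f["cx"],f["cy"]]
def save(f,n): cv2.imwrite(f"pics/{n}.png",f["img"][:,:,::-1])
E
python3 - <<'E'
from h import *
import pickle
f=grab_frame("top"); t={}
for n in "tray mat stage can partbin driver nest lens vblock magbase".split():
    d=tip_of("top",n)
    if n=='nest': d=[d[0]]
    z=.005 if n in "nest lens vblock magbase" else 0
    t[n]=to_z(f,d[0]["centre"],z)[0]; print(n,t[n].round(3))
print(wrist()["T_tool_cam"].round(3).tolist())
a=2.89
for k,n in enumerate(["tray","mat","stage"]):
    c=t[n]; 
    # put camera roughly above: compute TCP so that cam axis hits target
    for aa in (np.pi,):
        Tc=wrist()["T_tool_cam"]; Rm=R.from_rotvec(rot(aa)).as_matrix()
        z=.30
        cam=Rm@Tc[:3,3]; ax=Rm@Tc[:3,2]; h=z+cam[2]-.03
        off=cam[:2]+ax[:2]/-ax[2]*h
        p=[c[0]-off[0],c[1]-off[1],z]
        print(n,p,ik(p,rot(aa)))
E
```

```text
tray [0.498 0.309 0.   ]
mat [ 0.598 -0.005  0.   ]
stage [ 0.51  -0.263  0.   ]
can [ 0.744 -0.281  0.   ]
partbin [0.717 0.291 0.   ]
driver [0.404 0.003 0.   ]
nest [0.518 0.306 0.005]
lens [0.477 0.357 0.005]
vblock [0.471 0.31  0.005]
magbase [0.469 0.243 0.005]
[[0.0, -0.951, -0.31, 0.078], [1.0, 0.0, 0.0, 0.0], [-0.0, -0.31, 0.951, -0.179], [0.0, 0.0, 0.0, 1.0]]
tray [np.float64(0.43001097731468374), np.float64(0.3085310476381852), 0.3] [ 0.48285375  0.23994228 -0.04009631  1.29075773  0.          0.48285375]
mat [np.float64(0.530136479800902), np.float64(-0.005850709091400452), 0.3] [-0.15030932  0.24176215 -0.03772136  1.29131281  0.         -0.15030932]
stage [np.float64(0.44170232592789305), np.float64(-0.2632491907105243), 0.3] [-0.68109255  0.21036223 -0.07812476  1.28230934  0.         -0.68109255]
```

Run:
```python
from h import *
import pickle
Tc=wrist()["T_tool_cam"]; D={}
def look(c,z,tag,aa=np.pi):
    Rm=R.from_rotvec(rot(aa)).as_matrix(); cam=Rm@Tc[:3,3]; ax=Rm@Tc[:3,2]
    off=cam[:2]+ax[:2]/-ax[2]*(z+cam[2]-.03)
    movep([c[0]-off[0],c[1]-off[1],z],rot(aa)); sleep(.3)
    f=wrist(); save(f,tag); 
    ns="nest lens vblock magbase tray stage mat".split()
    f["tips"]={n:tip_of("wrist",n)[:2] for n in ns}; f["sil"]={n:silhouettes("wrist",n)[:1] for n in ns}
    print(tag,f["fx"],f["k1"],get_state()["clock"])
    for n in ns:
        z0=.005 if n in "nest lens vblock magbase" else 0
        for d in f["tips"][n]: print(n,round(d["score"],2),np.round(d["centre"],1),to_z(f,d["centre"],z0)[0].round(4))
    D[tag]=f
look([.50,.309],.25,"w_tray")
look([.58,.309],.25,"w_tray2")
look([.598,-.005],.28,"w_mat")
look([.51,-.263],.28,"w_stage")
pickle.dump(D,open("D.pkl","wb"))
```

```text
w_tray 326.6703048289525 0.0025227926939131854 4.4
nest 0.86 [323.2 203. ] [0.5225 0.311  0.005 ]
lens 0.77 [360.1 167.5] [0.4723 0.36   0.005 ]
vblock 0.95 [319.6 168.3] [0.4734 0.3061 0.005 ]
vblock 0.4 [313.  321.7] [0.72   0.2956 0.005 ]
magbase 0.61 [274.8 168.8] [0.4742 0.2464 0.005 ]
tray 0.53 [ 88.1 101.6] [0.3885 0.0135 0.    ]
mat 0.65 [108.9 254.1] [ 0.6045 -0.0035  0.    ]
w_tray2 326.6703048289525 0.0025227926939131854 5.8667
nest 0.56 [321.  143.1] [0.5197 0.3077 0.005 ]
lens 0.7 [362.  102.3] [0.4685 0.3591 0.005 ]
vblock 0.71 [317.9 108.6] [0.4762 0.3038 0.005 ]
magbase 0.91 [269.4 103.4] [0.4699 0.243  0.005 ]
tray 0.77 [318.2 124.2] [0.4961 0.304  0.    ]
mat 0.56 [ 98.5 204.4] [ 0.6067 -0.0032  0.    ]
w_mat 326.6703048289525 0.0025227926939131854 8.1167
nest 0.97 [547.2 134.7] [0.5215 0.3062 0.005 ]
nest 0.47 [595.3  96.4] [0.4708 0.3591 0.005 ]
lens 0.5 [510.3 265.1] [0.7254 0.2921 0.005 ]
vblock 0.75 [551.6  97.8] [0.4726 0.3015 0.005 ]
vblock 0.16 [322.6 191. ] [ 0.6035 -0.0034  0.005 ]
magbase 0.74 [510.9 264.8] [0.7249 0.2929 0.005 ]
magbase 0.58 [506.4  95.7] [0.47   0.2409 0.005 ]
tray 0.95 [544.4 119.4] [0.5013 0.3013 0.    ]
stage 0.64 [130.  123.2] [ 0.5073 -0.2694  0.    ]
w_stage 326.6703048289525 0.0025227926939131854 10.225
stage 0.82 [310.4 186.6] [ 0.5109 -0.2793  0.    ]
mat 0.55 [489.3 245.7] [ 0.6068 -0.0013  0.    ]
mat 0.27 [317.4 318.2] [ 0.7432 -0.2696 -0.    ]
```

View pics/w_tray.png

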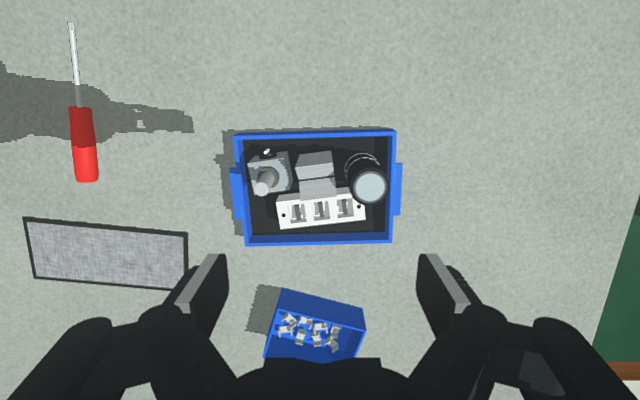

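View pics/w_stage.png

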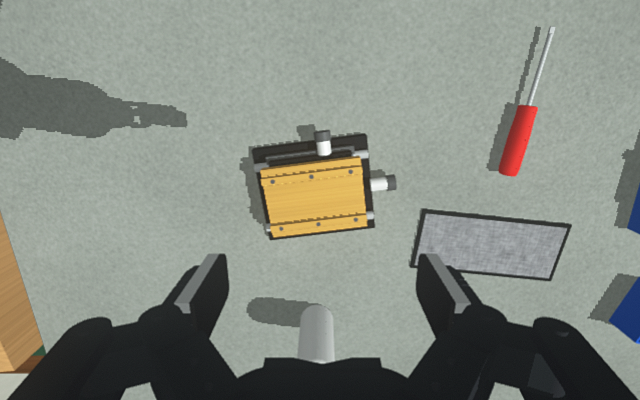

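The wrist pictures show the tray rim at about (235–395, 130–243) with all four things visible, and the brass plate at about (262–372, 157–238). I'll look closer from two opposite wrist yaws, so that calibration bias cancels.

Run:
```python
from h import *
import pickle
Tc=wrist()["T_tool_cam"]; D={}
ns={"stage":["stage"],"tray":"nest lens vblock magbase tray".split()}
def look(c,z,tag,aa,w):
    Rm=R.from_rotvec(rot(aa)).as_matrix(); cam=Rm@Tc[:3,3]; ax=Rm@Tc[:3,2]
    off=cam[:2]+ax[:2]/-ax[2]*(z+cam[2]-.05)
    movep([c[0]-off[0],c[1]-off[1],z],rot(aa)); sleep(.3)
    f=wrist(); save(f,tag); f["sil"]={n:silhouettes("wrist",n)[:1] for n in ns[w]}; f["tips"]={n:tip_of("wrist",n)[:1] for n in ns[w]}
    print(tag,get_state()["clock"],[(n,d[0]["score"],to_z(f,d[0]["centre"],.005)[0].round(4)) for n,d in f["tips"].items() if d])
    D[tag]=f
h=np.pi/2
look([.51,-.275],.19,"s1",h,"stage"); look([.51,-.275],.19,"s2",-h,"stage")
look([.498,.305],.19,"t2",-h,"tray"); look([.498,.305],.19,"t1",h,"tray")
pickle.dump(D,open("D2.pkl","wb"))
ims=[D[k]["img"] for k in("s1","s2","t1","t2")]
m=np.vstack([np.hstack(ims[:2]),np.hstack(ims[2:])]); cv2.imwrite("pics/m.png",cv2.resize(m,(800,500),interpolation=cv2.INTER_AREA)[:,:,::-1])
```

```text
s1 12.1917 [('stage', 0.73, array([ 0.5121, -0.27  ,  0.005 ]))]
s2 15.35 [('stage', 0.93, array([ 0.5145, -0.2751,  0.005 ]))]
t2 18.2833 [('nest', 0.74, array([0.5187, 0.3054, 0.005 ])), ('lens', 0.92, array([0.4742, 0.3577, 0.005 ])), ('vblock', 0.58, array([0.4677, 0.3076, 0.005 ])), ('tray', 0.7, array([0.4966, 0.2972, 0.005 ]))]
t1 21.85 [('nest', 0.67, array([0.5221, 0.3092, 0.005 ])), ('lens', 0.97, array([0.4743, 0.3582, 0.005 ])), ('vblock', 0.67, array([0.4738, 0.2991, 0.005 ])), ('magbase', 0.96, array([0.4714, 0.248 , 0.005 ])), ('tray', 0.62, array([0.4982, 0.3064, 0.005 ]))]
```

View pics/m.png

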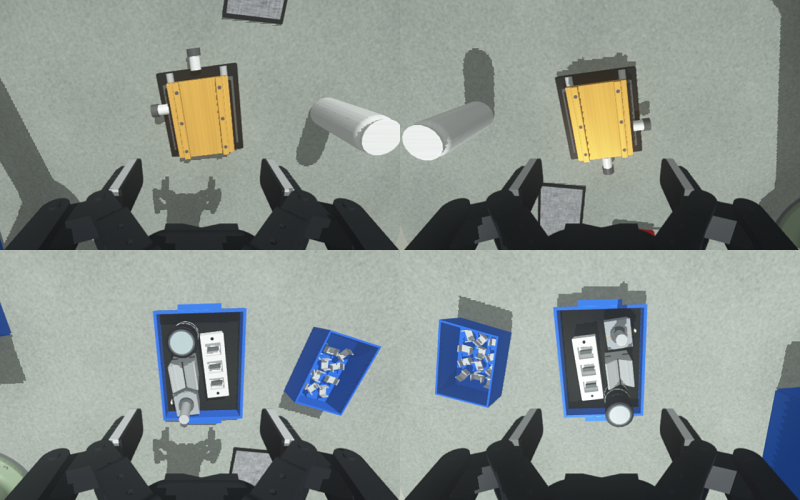

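The pictures show all the tools and the nest clearly in both yaws. I'll now fit the poses jointly, with a shared camera bias.

```bash
cat > fit.py <<'E'
from h import *
import pickle
from scipy.optimize import minimize
D=pickle.load(open("D.pkl","rb")); D.update(pickle.load(open("D2.pkl","rb")))
box=lambda x0,x1,y0,y1,z0,z1: np.array([[x,y,z] for x in(x0,x1) for y in(y0,y1) for z in(z0,z1)])/1e3
def cyl(r,z0,z1): t=np.linspace(0,2*np.pi,40); return np.vstack([np.c_[r*np.cos(t),r*np.sin(t),0*t+z] for z in(z0,z1)])/1e3
vb=[np.array([[s*x,y,z] for x,z in((0,0),(20,0),(20,74),(18,74),(0,56)) for y in(-21,21)])/1e3 for s in(1,-1)]
M={"nest":[box(-19,19,-56,56,0,30)],"lens":[cyl(22,0,90)],"vblock":vb,
   "magbase":[box(-20,20,-22,22,0,45),cyl(13,0,51),cyl(8,0,96)],
   "stage":[box(-48,48,-65,65,42,52),box(-40,-28,-65,65,45,59),box(28,40,-65,65,45,59)]}
def shifted(f,b):
    g=dict(f); C=f["cam_to_world"].copy(); Tt=C@np.linalg.inv(f["T_tool_cam"]); C[:3,3]+=Tt[:3,:2]@b; g["cam_to_world"]=C; return g
def render(f,parts,p,z):
    im=np.zeros((400,640),np.uint8); c,s=np.cos(p[2]),np.sin(p[2]); Rz=np.array([[c,-s,0],[s,c,0],[0,0,1]])
    for P in parts:
        q=proj(f,P@Rz.T+[p[0],p[1],z]).astype(np.float32)
        cv2.fillConvexPoly(im,np.round(cv2.convexHull(q)*16).astype(np.int32),255,cv2.LINE_AA,4)
    return im/255.
def brass(f):
    i=cv2.cvtColor(f["img"],cv2.COLOR_RGB2HSV); m=((i[...,0]>12)&(i[...,0]<28)&(i[...,1]>110)&(i[...,2]>60)).astype(np.uint8)
    n,l,st,_=cv2.connectedComponentsWithStats(cv2.morphologyEx(m,cv2.MORPH_CLOSE,np.ones((3,3)))); k=1+np.argmax(st[1:,4])
    return l==k
def fit(n,views,p0,z,bias=True):
    obs=[]
    for v in views:
        f=D[v]
        if n=="stage": m=brass(f); o=np.zeros_like(m)
        else:
            if not f["sil"].get(n): continue
            m=f["sil"][n][0]["mask"]; o=np.zeros_like(m)
            for k in("lens","vblock","magbase","nest"):
                if k!=n and f["sil"].get(k): o|=f["sil"][k][0]["mask"]
        obs.append((f,m,o&~m))
    def cost(x):
        e=0
        for f,m,o in obs:
            r=render(shifted(f,x[3:]) if bias else f,M[n],x,z); e+=(np.abs(r-m)*~o).sum()/m.sum()
        return e/len(obs)
    x0=np.r_[p0,0,0] if bias else np.array(p0,float)
    sx=np.vstack([x0]+[x0+d for d in np.diag([.004,.004,.04,.002,.002][:len(x0)])])
    for _ in range(2):
        r=minimize(cost,sx[0],method="Nelder-Mead",options=dict(initial_simplex=sx,xatol=1e-5,fatol=1e-5,maxiter=400)); sx=sx-sx[0]+r.x
    print(n,len(obs),"cost %.3f"%r.fun,r.x.round(4),flush=True); return r.x
def rim(f,p):   # tray: blue rim score
    i=f["img"].astype(float); b=cv2.GaussianBlur(np.clip((i[...,2]-i[...,0])/100,0,1).astype(np.float32),(0,0),.8)
    t=np.linspace(-.9,.9,60); out=0; c,s=np.cos(p[2]),np.sin(p[2])
    for d,w in((-.0025,1),(-.009,-1)):
        X,Y=.075+d,.1+d; P=np.vstack([np.c_[0*t+X,t*.09],np.c_[0*t-X,t*.09],np.c_[t*.06,0*t+Y],np.c_[t*.06,0*t-Y]])
        q=proj(f,np.c_[c*P[:,0]-s*P[:,1]+p[0],s*P[:,0]+c*P[:,1]+p[1],0*P[:,0]+.030]).astype(np.float32)
        out+=w*cv2.remap(b,q[:,:1],q[:,1:],cv2.INTER_LINEAR).mean()
    return out
def fit_tray(views,p0):
    cost=lambda x:-np.mean([rim(shifted(D[v],x[3:]),x) for v in views]); x0=np.r_[p0,0,0]
    best=None
    for g in [(0,0),(.005,0),(-.005,0),(0,.005),(0,-.005)]:
        x=x0.copy(); x[:2]+=g
        sx=np.vstack([x]+[x+d for d in np.diag([.004,.004,.03,.002,.002])])
        r=minimize(cost,x,method="Nelder-Mead",options=dict(initial_simplex=sx,xatol=1e-5,fatol=1e-6,maxiter=800))
        if best is None or r.fun<best.fun: best=r
    print("tray score %.3f"%best.fun,best.x.round(4)); return best.x
E
python3 - <<'E'
from fit import *
tv=["t1","t2","w_tray","w_tray2"]
tr=fit_tray(tv,[.498,.305,0])
th=tr[2]; 
for n,p in dict(nest=[.52,.307,th],lens=[.473,.358,th],vblock=[.472,.303,th],magbase=[.471,.246,th]).items():
    x=fit(n,tv,p,.005)
    d=x[:2]-tr[:2]; c,s=np.cos(th),np.sin(th); print("   in tray",(1e3*np.array([c*d[0]+s*d[1],-s*d[0]+c*d[1]])).round(1),"dyaw",round(x[2]-th,3))
fit("stage",["s1","s2","w_stage"],[.512,-.272,.1],0)
E
```

```text
tray score -0.406 [ 0.499   0.3015  0.0278 -0.0005  0.0018]
nest 4 cost 0.075 [ 5.219e-01  3.076e-01  1.187e-01 -5.000e-04  2.000e-04]
   in tray [23.   5.4] dyaw 0.091
lens 4 cost 0.079 [ 0.4722  0.3594  0.0535 -0.0006 -0.    ]
   in tray [-25.2  58.6] dyaw 0.026
vblock 4 cost 0.049 [ 4.717e-01  3.022e-01  1.245e-01 -2.000e-04  4.000e-04]
   in tray [-27.3   1.4] dyaw 0.097
magbase 4 cost 0.108 [ 0.4723  0.2455  0.1298 -0.0014  0.0005]
   in tray [-28.2 -55.2] dyaw 0.102
stage 3 cost 0.040 [ 5.122e-01 -2.721e-01  1.340e-01 -4.000e-04 -1.000e-04]
```

Run:
```python
from fit import *
P={"nest":[.5219,.3076,.1187],"lens":[.4722,.3594,.05],"vblock":[.4717,.3022,.1245],"magbase":[.4723,.2455,.1298]}
tr=[.499,.3015,.0278]
out=[]
for v in("t1","t2"):
    f=shifted(D[v],np.array([-.0005,.0003])); K=4; x0,y0,x1,y1=(235,80,405,350) if v=="t1" else (235,80,405,350)
    im=cv2.resize(f["img"][y0:y1,x0:x1],None,fx=K,fy=K,interpolation=cv2.INTER_CUBIC)
    def draw(Q,p,z,col,hull=True):
        c,s=np.cos(p[2]),np.sin(p[2]); Rz=np.array([[c,-s,0],[s,c,0],[0,0,1]])
        q=proj(f,Q@Rz.T+[p[0],p[1],z]).astype(np.float32); 
        if hull:q=cv2.convexHull(q)[:,0]
        cv2.polylines(im,[np.int32((q-[x0,y0]+.5)*K)],True,col,1,cv2.LINE_AA)
    col={"nest":(255,0,0),"lens":(255,255,0),"vblock":(0,255,0),"magbase":(255,0,255)}
    for n in P:
        for part in M[n]: draw(part,P[n],.005,col[n])
    for X,Y in((75,100),(70,95)): draw(box(-X,X,-Y,Y,30,30),tr,0,(255,255,255))
    out.append(im)
m=np.hstack(out); m=cv2.resize(m,None,fx=800/m.shape[1],fy=800/m.shape[1],interpolation=cv2.INTER_AREA)[:600]; cv2.imwrite("pics/ov.png",m[:,:,::-1]); print(m.shape)
```

```text
(600, 800, 3)
```

View pics/ov.png

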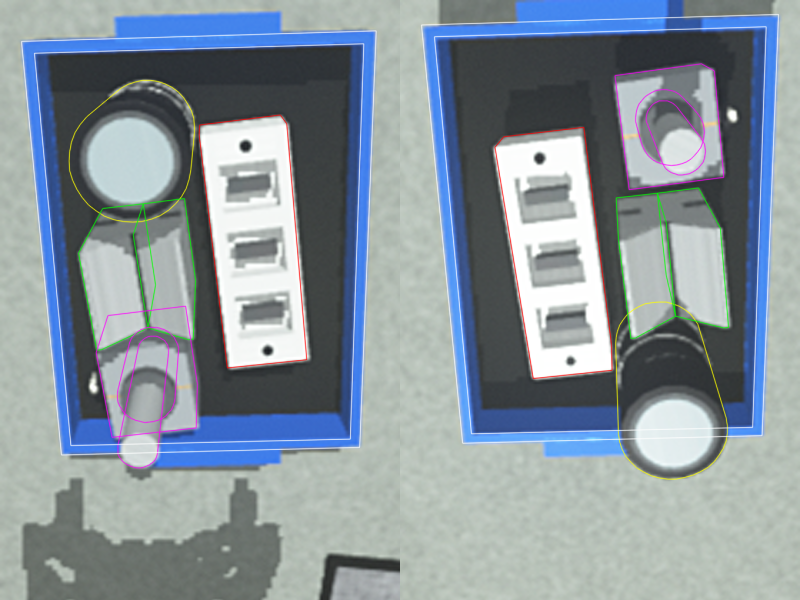

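The overlay shows that the fits hug the rim, nest, V-block and magbase. Nest and tools are turned by about 0.12 rad, and positions agree with the nominal row within about 2 mm. Next I move the tools out, magbase first.

```bash
cat >> h.py <<'E'
h=np.pi/2
TOOLS={"magbase":([.4723,.2455],.1298,.060,60),"vblock":([.4717,.3022],.1245,.041,60),"lens":([.4722,.3594],.1,.055,40)}  # xy, yaw, TCP above underside, grip N
def say(t):
    s=get_state(); print(t,"clk %.1f gap %.3f grip %.1f"%(s["clock"],s["finger_gap"],s["grasp_force"]),s["position"].round(4),"F",s["contact_force"].round(1),flush=True)
def pick(xy,a,z,N,up=.085,hi=.16):
    movep([*xy,max(hi,z)],rot(a)); move_l([*xy,z],.12); sleep(.1); grab(N); say("grabbed"); move_l([*xy,z+up],.12)
def place(xy,a,z,up=.16,over=.085):
    movep([*xy,z+over],rot(a)); move_l([*xy,z+.006],.12); sleep(.15)
    hit=move_l([*xy,z-.005],.02,until_force=4); say(f"down hit={hit} z-err {get_state()['position'][2]-z:.4f}")
    sleep(.1); let_go(); sleep(.1); move_l([*xy,max(up,z+.05)],.15)
MAT=None
E
python3 - <<'E'
from h import *
f=grab_frame("top"); c=to_z(f,[[277,163],[369,167],[367,206],[275,201]],.004)[:,:2]
ctr=c.mean(0); d=(c[0]+c[3]-c[1]-c[2]); yaw=np.arctan2(-d[0],d[1]); print(c.round(3),ctr.round(4),yaw,np.linalg.norm(d)/2)
u=np.array([-np.sin(yaw),np.cos(yaw)])
open("h.py","a").write(f"\nMATC=np.array({ctr.tolist()}); MATU=np.array({u.tolist()})\nSLOT={{'magbase':MATC-.075*MATU,'vblock':MATC,'lens':MATC+.075*MATU}}\n")
E
python3 - <<'E'
from h import *
n="magbase"; xy,y,zo,N=TOOLS[n]; print(SLOT)
for p,z in((xy,.005),(SLOT[n],.004)): assert ik([*p,z+zo],rot(y+h)) is not None
pick(xy,y+h,.005+zo,N); say("lifted")
place(SLOT[n],y+h,.004+zo); say("done")
f=wrist(); save(f,"after1")
E
```

```text
[[ 0.665  0.104]
 [ 0.644 -0.123]
 [ 0.546 -0.111]
 [ 0.569  0.111]] [ 0.6057 -0.0047] -0.09595018541531597 0.22583950879018105
{'magbase': array([ 0.59854191, -0.07939821]), 'vblock': array([ 0.60572713, -0.00474319]), 'lens': array([0.61291236, 0.06991184])}
grabbed clk 24.2 gap -0.004 grip 0.0 [0.4723 0.2455 0.065 ] F [-0.3 -0.2  0.1]
lifted clk 25.0 gap 0.001 grip 0.0 [0.4718 0.2453 0.1494] F [-0.8  0.1  0.2]
down hit=False z-err -0.0051 clk 28.0 gap 0.004 grip 0.0 [ 0.5986 -0.0794  0.0589] F [-0.6  1.   0. ]
done clk 29.8 gap 0.999 grip 0.0 [ 0.5979 -0.0792  0.1592] F [ 0.  -0.  -0.3]
```

The grasp closed empty, so I check what is there before going on.

Run:
```python
from h import *
f=grab_frame("scene"); 
c=cv2.resize(f["img"][90:200,310:500],None,fx=4,fy=4,interpolation=cv2.INTER_CUBIC); cv2.imwrite("pics/chk.png",c[:,:,::-1])
```

```text
(no output)
```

View pics/chk.png

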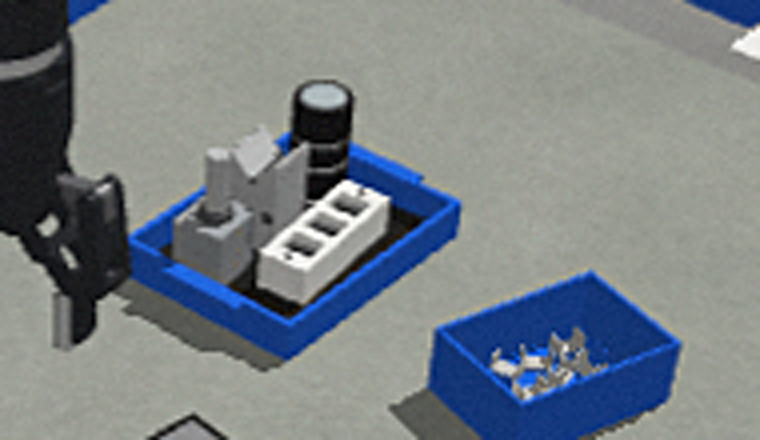

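Run:
```python
from h import *
import pickle
Tc=wrist()["T_tool_cam"]
Rm=R.from_rotvec(rot(h)).as_matrix(); cam=Rm@Tc[:3,3]; ax=Rm@Tc[:3,2]; c=[.498,.305]; z=.19
off=cam[:2]+ax[:2]/-ax[2]*(z+cam[2]-.05)
movep([c[0]-off[0],c[1]-off[1],z],rot(h)); sleep(.3)
f=wrist(); f["sil"]={n:silhouettes("wrist",n)[:1] for n in "nest lens vblock magbase tray".split()}
D=pickle.load(open("D2.pkl","rb")); D["t3"]=f; pickle.dump(D,open("D2.pkl","wb"))
print(get_state()["clock"])
a,b=[cv2.resize(g["img"][80:350,235:405],None,fx=2.2,fy=2.2,interpolation=cv2.INTER_CUBIC) for g in(D["t1"],f)]
cv2.imwrite("pics/cmp.png",np.hstack([a,b])[:,:,::-1])
```

```text
32.1083
```

View pics/cmp.png

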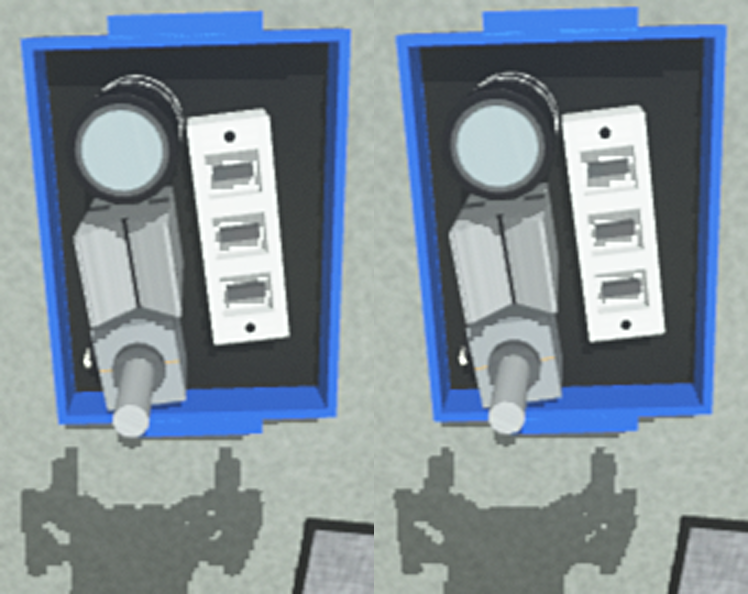

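Run:
```python
from fit import *
for n,p in dict(nest=[.5219,.3076,.1187],lens=[.4722,.3594,.05],vblock=[.4717,.3022,.1245],magbase=[.4723,.2455,.1298]).items():
    for v in("t1","t3"): fit(n,[v],p,.005,bias=False)
```

```text
nest 1 cost 0.066 [0.5218 0.3076 0.12  ]
nest 1 cost 0.051 [0.5219 0.3078 0.1228]
lens 1 cost 0.050 [0.4716 0.3594 0.1179]
lens 1 cost 0.059 [0.472  0.3598 0.0882]
vblock 1 cost 0.028 [0.4713 0.3022 0.1183]
vblock 1 cost 0.027 [0.4712 0.3025 0.137 ]
magbase 1 cost 0.074 [0.4721 0.2477 0.1128]
magbase 1 cost 0.072 [0.4719 0.2478 0.1313]
```

Nothing in the tray moved: the fingers shut above or beside the post. I'll see where the fingertips really are by shutting them in view.

Run:
```python
from h import *
grab(30); sleep(.2); say("shut")
f=wrist(); im=f["img"].copy()
s=get_state(); Rm=R.from_rotvec(s["eef_rot"]).as_matrix()
for d in(0,.01,.019,.03,.04,.05):
    for y in(0,):
        q=proj(f,s["position"]-Rm[:,2]*d)[0]; print(d,q.round(1)); cv2.circle(im,tuple(int(v) for v in q),2,(255,0,0),-1)
c=cv2.resize(im[180:400,180:460],None,fx=2.7,fy=2.7); cv2.imwrite("pics/shut.png",c[:,:,::-1])
```

```text
shut clk 33.1 gap -0.000 grip 0.0 [0.4969 0.3295 0.19  ] F [ 0.3  0.  -0.3]
0 [320.3 226.6]
0.01 [320.2 233.7]
0.019 [320.1 240.9]
0.03 [320.  250.6]
0.04 [319.9 260.6]
0.05 [319.8 271.8]
```

View pics/shut.png

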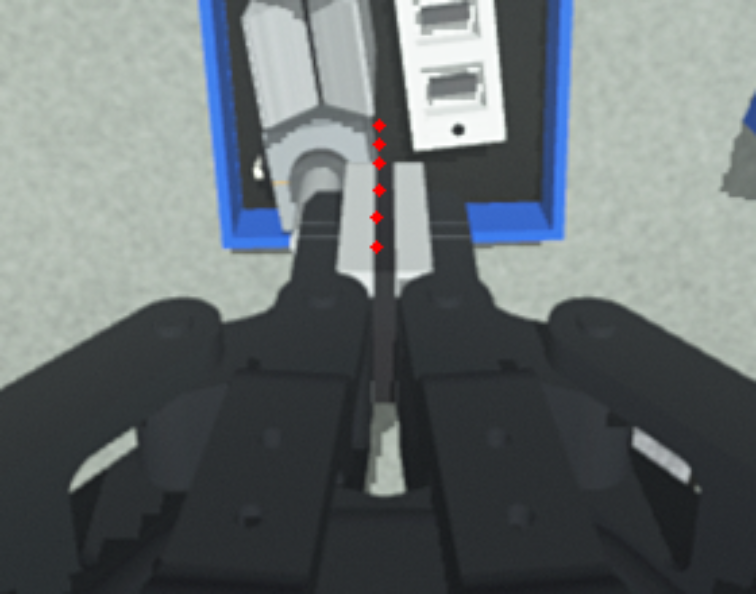

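The shut tips appear about 40 mm behind the stated TCP, or else shifted sideways. A gentle touch on bare bench at (0.60, 0.15) will settle the height.

Run:
```python
from h import *
p=[.60,.15]; a=h+.12
movep([*p,.12],rot(a)); move_l([*p,.02],.12); sleep(.2)
hit=move_l([*p,-.05],.025,until_force=3); s=get_state(); say(f"hit {hit}")
print(R.from_rotvec(s["eef_rot"]).as_matrix()[:,2].round(4)); move_l([*p,.12],.2)
```

```text
hit True clk 37.2 gap -0.003 grip 2.5 [ 0.5999  0.15   -0.0374] F [-0.3  0.9  4.3]
[-2.e-04 -0.e+00 -1.e+00]
```

The tips are really 37 mm short of the stated TCP (bench touched at −0.037). I'll correct all heights by that and redo the magbase, checking the grip this time.

```bash
cat >> h.py <<'E'
TIP=.037   # real fingertips lie this much behind the reported TCP (measured on the bench)
for k in TOOLS: TOOLS[k]=(TOOLS[k][0],TOOLS[k][1],TOOLS[k][2]-TIP,TOOLS[k][3])
def pick(xy,a,z,N,up=.085,hi=.125,want=None):
    movep([*xy,max(hi,z)],rot(a)); move_l([*xy,z],.12); sleep(.1); grab(N); sleep(.1); say("grabbed")
    if abs(get_state()["finger_gap"]*85-want)>8: raise SystemExit("bad grip")
    move_l([*xy,z+up],.12); say("lifted")
    if abs(get_state()["finger_gap"]*85-want)>8: raise SystemExit("lost")
W={"magbase":16,"vblock":40,"lens":44}
E
python3 - <<'E'
from h import *
import cell; print("gpo",getattr(cell,"grip_point_offset",None))
n="magbase"; xy,y,zo,N=TOOLS[n]
let_go()
pick(xy,y+h,.005+zo,N,want=W[n])
place(SLOT[n],y+h,.004+zo,up=.125); say("done")
E
```

```text
gpo 0.0187
grabbed clk 41.4 gap 0.170 grip 58.4 [0.4721 0.2455 0.0281] F [-1.9  0.7  4.1]
lifted clk 42.3 gap 0.171 grip 58.4 [0.4716 0.2452 0.1121] F [ 0.3 -0.3 -5. ]
down hit=True z-err 0.0001 clk 44.9 gap 0.170 grip 59.0 [ 0.5989 -0.0796  0.0271] F [-0.3 -0.1  4.9]
done clk 46.6 gap 1.001 grip 0.0 [ 0.5979 -0.0792  0.1242] F [-0.8  0.7 -0.3]
```

Run:
```python
from h import *
for n in("vblock","lens"):
    xy,y,zo,N=TOOLS[n]
    pick(xy,y+h,.005+zo,N,want=W[n]); place(SLOT[n],y+h,.004+zo,up=.125); say("done "+n)
# look at mat and tray from here
Tc=wrist()["T_tool_cam"]; Rm=R.from_rotvec(rot(h+.12)).as_matrix(); cam=Rm@Tc[:3,3]; ax=Rm@Tc[:3,2]; c=[.522,.307]; z=.15
off=cam[:2]+ax[:2]/-ax[2]*(z+cam[2]-.03)
movep([c[0]-off[0],c[1]-off[1],z],rot(h+.12)); sleep(.3); f=wrist(); f["sil"]={"nest":silhouettes("wrist","nest")[:1]}
import pickle; D=pickle.load(open("D2.pkl","rb")); D["n1"]=f; pickle.dump(D,open("D2.pkl","wb")); save(f,"n1"); print(get_state()["clock"])
g=grab_frame("scene"); a=cv2.resize(g["img"][110:270,280:500],None,fx=2,fy=2); b=cv2.resize(f["img"],(512,320))
m=np.zeros((640,512,3),np.uint8); m[:320,:440]=a; m[320:]=b; cv2.imwrite("pics/nn.png",cv2.resize(m,(480,600))[:,:,::-1])
from fit import *
fit("nest",["n1"],[.522,.3077,.12],.005,bias=False)
```

```text
grabbed clk 49.9 gap 0.466 grip 60.3 [0.4715 0.3023 0.0093] F [-1.7  0.2  5.2]
lifted clk 50.8 gap 0.462 grip 60.8 [0.4709 0.3018 0.093 ] F [ 0.3  0.  -6. ]
down hit=True z-err 0.0003 clk 53.4 gap 0.462 grip 62.0 [ 0.6062 -0.0049  0.0083] F [-0.2 -0.9  4.8]
done vblock clk 55.1 gap 0.999 grip 0.0 [ 0.605  -0.0046  0.1241] F [-0.3  0.7 -0. ]
grabbed clk 58.2 gap 0.503 grip 40.5 [0.4722 0.3596 0.0235] F [-1.1 -0.4  6.3]
lifted clk 59.0 gap 0.504 grip 40.8 [0.4716 0.359  0.1071] F [-0.7  0.5 -2.7]
down hit=True z-err 0.0005 clk 61.6 gap 0.504 grip 41.2 [0.6133 0.0698 0.0225] F [-0.2 -0.   4.7]
done lens clk 63.1 gap 1.002 grip 0.0 [0.6122 0.0699 0.1242] F [-0.2 -0.8 -0.2]
64.65
nest 1 cost 0.048 [0.522  0.3074 0.123 ]
```

View pics/nn.png

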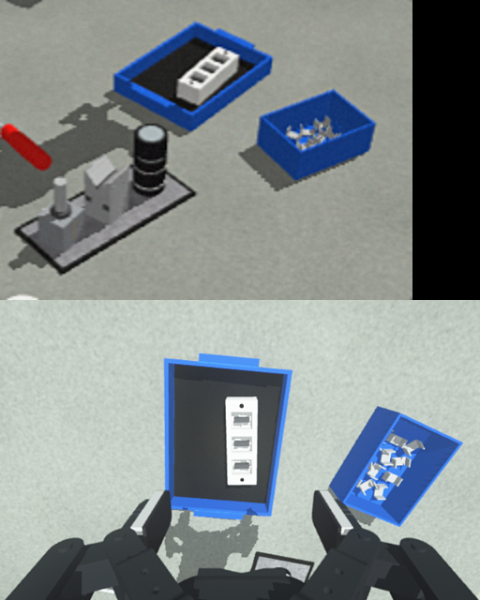

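The mat shows all three tools upright, and the nest lies alone in the tray at (0.522, 0.3075), yaw 0.122. Next I fetch the nest, shifting the grip 12 mm forward so that the open rear finger clears the back wall.

Run:
```python
from h import *
y=.122; c=np.array([.522,.3075]); xy=c-.012*np.array([np.cos(y),np.sin(y)]); zo=.013-TIP
pick(xy,y+h,.005+zo,60,up=.16,want=38)
ys=.134; place([.5122,-.2721],ys+h,.052+zo,up=.15,over=.115); say("nest placed")
Tc=wrist()["T_tool_cam"]; Rm=R.from_rotvec(rot(ys+h)).as_matrix(); cam=Rm@Tc[:3,3]; ax=Rm@Tc[:3,2]; c=[.512,-.272]; z=.16
off=cam[:2]+ax[:2]/-ax[2]*(z+cam[2]-.06)
movep([c[0]-off[0],c[1]-off[1],z],rot(ys+h)); sleep(.2); f=wrist(); f["sil"]={"nest":silhouettes("wrist","nest")[:1]}
import pickle; D=pickle.load(open("D2.pkl","rb")); D["n2"]=f; pickle.dump(D,open("D2.pkl","wb")); print(get_state()["clock"])
cv2.imwrite("pics/n2.png",cv2.resize(f["img"][80:330,190:450],None,fx=2.2,fy=2.2)[:,:,::-1])
from fit import *
fit("nest",["n2"],[.5122,-.2721,.134],.052,bias=False)
```

```text
grabbed clk 67.0 gap 0.427 grip 62.7 [ 0.5129  0.3069 -0.0173] F [2.8 0.5 5.6]
lifted clk 68.5 gap 0.429 grip 61.7 [0.5094 0.3058 0.1401] F [-0.   0.9 -3.3]
down hit=True z-err 0.0018 clk 72.1 gap 0.431 grip 62.6 [ 0.5126 -0.2725  0.0298] F [-0.3  0.4  4.5]
nest placed clk 73.8 gap 1.000 grip 0.0 [ 0.5116 -0.2717  0.1491] F [-0.6  0.4  0. ]
74.4417
nest 1 cost 0.029 [ 0.513  -0.2717  0.1413]
```

View pics/n2.png

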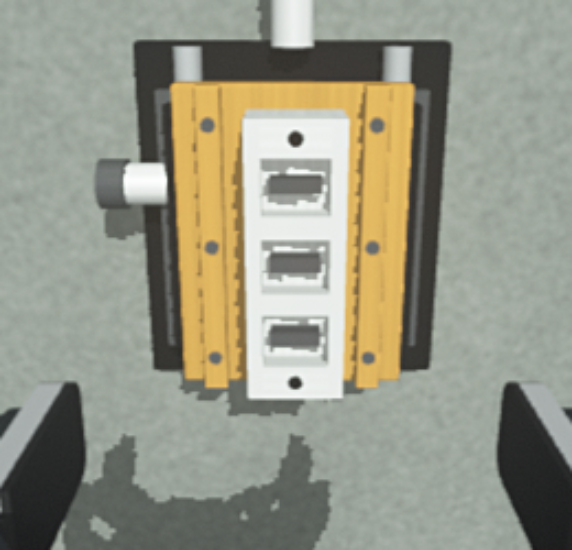

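The nest lies in the channel between the rails, pockets up. Before moving on I check its lengthwise centring: end rows are 118 and 398 for the nest top, about 86 and 388 for the rail tops.

Run:
```python
from fit import *
f=D["n2"]; U=lambda p: np.array(p)/2.2+[190,80]-.3
y=.1413; u=np.array([-np.sin(y),np.cos(y)]); v=np.array([np.cos(y),np.sin(y)])
for nm,z,a,b in(("rails",.059,[[208,86],[376,86]],[[217,387],[367,387]]),("nest",.082,[[243,118],[348,118]],[[249,398],[342,398]])):
    A=to_z(f,U(a),z)[:,:2]; B=to_z(f,U(b),z)[:,:2]; c=(A+B).mean(0)/2 if False else np.vstack([A,B]).mean(0)
    print(nm,c.round(4),"along",1e3*(c@u).round(4),"across",1e3*(c@v).round(4),"len",np.linalg.norm(A.mean(0)-B.mean(0)).round(4))
fit("stage",["s1"],[.5122,-.2721,.134],0,bias=False);fit("stage",["s2"],[.5122,-.2721,.134],0,bias=False);
```

```text
rails [ 0.5122 -0.2714] along -340.8 across 468.9 len 0.1286
nest [ 0.5136 -0.2718] along -341.5 across 470.2 len 0.1119
stage 1 cost 0.040 [ 0.5123 -0.2717  0.1321]
stage 1 cost 0.041 [ 0.5121 -0.2727  0.1344]
```

The nest is centred to about 1 mm. Now I return the tools: lens, V-block, then magbase.

Run:
```python
from h import *
for n in("lens","vblock","magbase"):
    xy,y,zo,N=TOOLS[n]
    pick(SLOT[n],y+h,.004+zo,N,want=W[n]); place(xy,y+h,.005+zo,up=.125); say("back "+n)
Tc=wrist()["T_tool_cam"]; Rm=R.from_rotvec(rot(h)).as_matrix(); cam=Rm@Tc[:3,3]; ax=Rm@Tc[:3,2]; c=[.498,.305]; z=.19
off=cam[:2]+ax[:2]/-ax[2]*(z+cam[2]-.05)
movep([c[0]-off[0],c[1]-off[1],z],rot(h)); sleep(.3)
f=wrist(); f["sil"]={n:silhouettes("wrist",n)[:1] for n in "nest lens vblock magbase".split()}
import pickle; D=pickle.load(open("D2.pkl","rb")); D["t4"]=f; pickle.dump(D,open("D2.pkl","wb")); print(get_state()["clock"])
g=grab_frame("scene"); a=cv2.resize(f["img"][80:350,235:405],None,fx=2.2,fy=2.2); b=cv2.resize(g["img"][100:300,170:490],(594,371))
m=np.zeros((594,800,3),np.uint8); m[:,:374]=a; m[:266,374:]=cv2.resize(b,(426,266)); cv2.imwrite("pics/end.png",m[:,:,::-1])
from fit import *
for n in("lens","vblock","magbase"):
    for v in("t3","t4"): fit(n,[v],[*TOOLS[n][0],TOOLS[n][1]],.005,bias=False)
```

```text
grabbed clk 77.4 gap 0.506 grip 40.5 [0.613  0.0699 0.0225] F [-1.5 -0.3  5.2]
lifted clk 78.3 gap 0.503 grip 40.8 [0.6121 0.0699 0.106 ] F [ 0.8 -0.1 -2.8]
down hit=True z-err 0.0004 clk 80.9 gap 0.504 grip 41.2 [0.4725 0.3597 0.0234] F [ 0.6 -0.4  4.6]
back lens clk 82.4 gap 0.999 grip 0.0 [0.4716 0.3591 0.1242] F [ 0.5  0.1 -0.1]
grabbed clk 85.6 gap 0.462 grip 61.8 [ 0.6058 -0.0048  0.0084] F [-1.9  1.3  5.3]
lifted clk 86.5 gap 0.459 grip 61.0 [ 0.6047 -0.0046  0.0918] F [-0.4  0.2 -5.5]
down hit=True z-err 0.0004 clk 89.1 gap 0.462 grip 62.3 [0.472  0.3025 0.0094] F [-0.9  0.3  3.8]
back vblock clk 90.8 gap 0.995 grip 0.0 [0.4711 0.3019 0.1242] F [-0.6  0.7 -0.3]
grabbed clk 94.1 gap 0.171 grip 58.4 [ 0.5988 -0.0795  0.0272] F [-0.4  0.4  3.1]
lifted clk 94.9 gap 0.170 grip 58.5 [ 0.5976 -0.0791  0.1109] F [-0.9  0.7 -4.3]
down hit=True z-err 0.0002 clk 97.6 gap 0.168 grip 59.3 [0.4727 0.2457 0.0282] F [ 0.4 -0.1  5.7]
back magbase clk 99.3 gap 1.001 grip 0.0 [0.4717 0.2453 0.1243] F [-0.1  0.6 -0.8]
100.4083
lens 1 cost 0.058 [0.4719 0.3598 0.1289]
lens 1 cost 0.052 [0.4722 0.3597 0.1215]
vblock 1 cost 0.027 [0.4712 0.3025 0.137 ]
vblock 1 cost 0.047 [0.4724 0.3027 0.0773]
magbase 1 cost 0.072 [0.4719 0.2478 0.1313]
magbase 1 cost 0.064 [0.473  0.247  0.1418]
```

View pics/end.png

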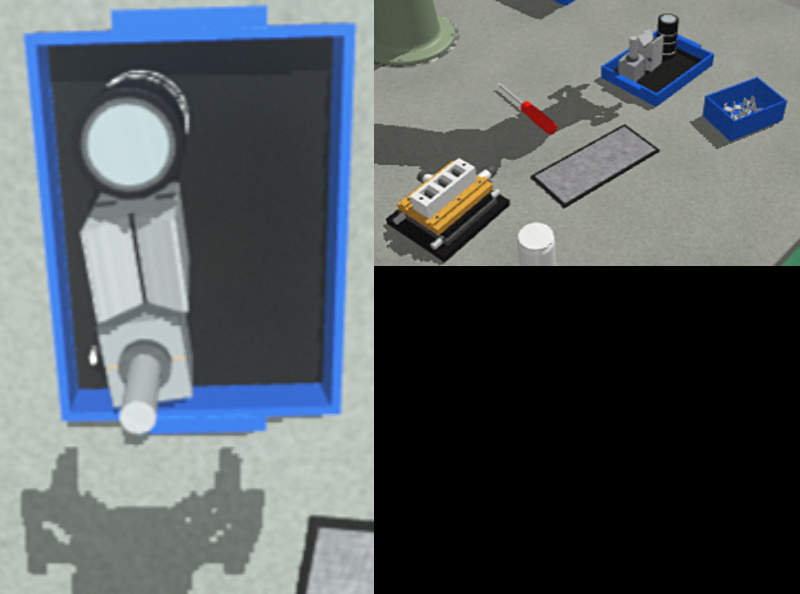

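The final view shows all three tools upright in their places, the nest on the stage and the mat empty. The positions match the originals to about 1 mm. I recheck the V-block yaw fit once.

Run:
```python
from fit import *
for v in("t3","t4"):
    for y in(.09,.13,.16): fit("vblock",[v],[.472,.3026,y],.005,bias=False)
```

```text
vblock 1 cost 0.027 [0.4711 0.3024 0.1386]
vblock 1 cost 0.027 [0.4711 0.3025 0.1455]
vblock 1 cost 0.027 [0.4711 0.3026 0.1386]
vblock 1 cost 0.047 [0.4723 0.3027 0.0792]
vblock 1 cost 0.047 [0.4722 0.3029 0.0809]
vblock 1 cost 0.047 [0.4723 0.3028 0.0823]
```

Run:
```python
from fit import *
a,b=[cv2.cvtColor(D[k]["img"],cv2.COLOR_RGB2GRAY).astype(np.float32) for k in("t3","t4")]
print(D["t3"]["cam_to_world"][:3,3]-D["t4"]["cam_to_world"][:3,3])
for n in("vblock","magbase","lens"):
    m=D["t3"]["sil"][n][0]["mask"].astype(np.uint8)
    if n=="vblock": m=cv2.erode(m,np.ones((3,3)))
    else: m=cv2.dilate(m,np.ones((3,3)))
    c=np.argwhere(m).mean(0)[::-1]; W_=np.eye(2,3,dtype=np.float32)
    cc,W_=cv2.findTransformECC(a,b,W_,cv2.MOTION_EUCLIDEAN,(3,300,1e-7),m,3)
    print(n,round(cc,3),"rot",np.arctan2(W_[1,0],W_[0,0]).round(4),"shift px",(W_[:,:2]@c+W_[:,2]-c).round(2))
```

```text
[0.00068964 0.0003193  0.00085372]
vblock 0.99 rot 0.003 shift px [ 2.23 -0.86]
magbase 0.987 rot 0.0006 shift px [ 2.15 -0.3 ]
lens 0.997 rot -0.0255 shift px [ 1.91 -0.71]
```

The image registration shows the V-block turned by only 0.003 rad and the tools within about 1 mm, so I hand in.

```bash
python3 -c "
from cell import *
print(sign_off())"
```

```text
the job is handed in; nothing more can be done
None
```

The job is handed in at about 100 s on the clock: the nest lies pockets up in the stage channel, centred to about 1 mm, and the lens tube, V-block and magnetic base are back upright in the tray within about 1 mm of where they stood.

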